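Key and seat the round platen of the label press

ROBOT

A 7-joint arm with a two-finger parallel gripper is mounted at the origin on the work surface. World frame = base frame: x ahead of the robot, y to its left, z up, the work surface at z = 0. Lengths are in m, angles in rad, forces in N, time in s.
With the tool pointing down it reaches from about 0.4 to 0.75 m from the base axis. Payload 19.5 kg.
Tool frame: the origin (TCP) lies at the very end of the fingers, on their centre line; the grasp point (between the pads) lies 19 mm behind it (env.tcp_to_grasp is the distance from the TCP to the grasp point, in m); z points along the fingers, y is the direction in which the jaws open and shut (so a half turn about z gives the same grasp; the last joint's range is limited). The gripper opens to 85 mm and grips with 20 to 120 N. Pads are 22 mm wide; open, the fingers measure 114 mm over their backs; the gripper's body (76 mm by 85 mm) begins 54 mm behind the grasp point. The pads swing forward as they close: fully open they stand 13 mm farther back than shut.
Start: joints at [1.288, 0.707, -0.028, 1.485, 0.022, 0.951, -0.075], TCP at [0.137, -0.558, 0.231] pointing down, gripper open.
Joint ranges: [-2.71, 2.71], [-0.32, 2.16], [-1.57, 1.52], [0, 2.45], [-1.46, 4.6], [0, 2.02], [-2.83, 2.83]. Speed limits (rad/s): [1.89, 1.89, 2.57, 2.57, 3.01, 3.01, 3.01].

INTERFACE

Orientations are given as a unit quaternion [x, y, z, w].
In Python, from bench import env gives the robot as it stands.
- The arm moves only by the shell command python3 -m pendant 'ROWS' [OPENING] [FORCE]. ROWS is JSON, a list of rows, each an object of numbers: "dx", "dy", "dz": the shift along the world's x, y, z in units of 0.04 m (1.0 is 0.04 m); "ax", "ay", "az": the turn, a rotation vector about the world's x, y, z in units of 0.12 rad (1.0 is 0.12 rad). In form: [{"dx": .., "dy": .., "dz": .., "ax": .., "ay": .., "az": ..}, ...]. A call has 1 to 10 rows; each row shifts and turns the commanded pose from where the row before left it; what a row does not reach is not made up. A row lasts 1/12 s, in which the tool goes at most 41.7 mm and 7.16 degrees, less where a joint would pass 70% of its speed; a pose out of reach is approached as far as the arm can. A call with a number of a shift or a turn outside -1 to 1 is refused whole. A call with a gripper value outside its range is refused whole. OPENING is the opening, from -1 (shut) to 1 (fully open), set as the call begins (- or left out, the last holds). The fingers move at their own pace and stop on an object; FORCE is the grip in N (left out, the last holds). Time passes only in rows, so rows that do not move let the fingers close. It gives the time, the measured TCP pose, the force and the opening at its end, in the units of the state.
- env.sense(): the state, without advancing time (a new reading comes with each control period).
- env.read_camera(name): name is "scene" or "top" or "wrist"; returns a dict with "image" (480x640x3 uint8, blue, green, red), "intrinsics" (3x3 intrinsics, pixels), "distortion" ([k1, k2, p1, p2, k3] as OpenCV has them; the pictures are not rectified), "R" (3x3) and "t" (3): a world point X has camera coordinates R X + t. Camera axes: x right, y down, z forward; pixel columns grow to the right and rows downward; lengths in m; the calibration is good to about 2 mm. A picture is of the moment at which its call begins. There is no depth.
- env.finish_job(): hands the job in, once; it reports no verdict.
The state is a dict: "clock": time; "joint_pos": joint angles; "dq": joint speeds; "effort": joint torques, N m; "position": TCP position; "eef_rot": TCP orientation; "contact_force": force on the tool from outside, world axes, zero at the start; "wrist_torque": the same for the moment, N m; "gripper_width": opening from 0.0 (shut) to 1.0 (fully open).
Only numpy, scipy, OpenCV 4.12 (cv2) and the standard library are available. Lean on these libraries where they do the work, as an engineer would, in place of code of your own. Each camera call takes 0.05 s, during which the arm holds its last target. There are 200 camera calls.

TASK

The round lower platen of the label press has been dropped onto its pedestal without being keyed, so it still stands proud. Turn it with a fingertip until the notch in its rim is over the locating pin, then press it down until it is fully home on its seat. Do not lift it, and leave the other things on the bench where they are.

Things in the scene. Friction and masses are not known exactly. Their poses are not given: they have to be found in the camera images.
- press: bench label press, fixed: a 240 x 460 mm dark steel base plate 20 mm high, a grey round pedestal, a blue column with its heating head swung away. Origin on the table surface, on the vertical axis of the pedestal and platen. The column (56 mm diameter) stands 240 mm from that axis in this body's -y direction; all above 120 mm within 170 mm of the axis is free. The pedestal's seat (diameter 86 mm) is 75 mm above the table.
- pin (a point): tip of the upright steel locating pin: 14 mm diameter, round-nosed, standing 11 mm above the seat on a grey arm, 32 mm wide, that sticks out from the seat to 84 mm from the platen axis; the pin is 57 mm from the axis, its tip 86 mm above the table. Fixed to the press.
- platen_top (a point): centre of the platen's upper face. The platen is an aluminium disc, 124 mm diameter and 12 mm thick, with a round black rubber pad (diameter 82 mm, 6 mm high) on top, 18 mm in all; on its rim are one notch and two lugs. This point is 105 mm above the table while the platen stands proud and 93 mm when it is home. The x axis points at the notch.
- notch (a point): middle of the notch in the platen's rim, at the level of the platen's underside, 57 mm from the axis: a slot 20 mm wide, open outward, its floor 45 mm from the axis, so about 3 mm of play either side of the pin. It must come above the pin.
- lug_a (a point): on the upper face of one of the two lugs, 78 mm from the axis, a quarter turn counterclockwise (seen from above) from the notch. Each lug is a flat aluminium tab 22 mm wide, 10 mm thick, reaching 91 mm from the axis; its upper face is 98 mm above the table while the platen stands proud, its underside 88 mm. A fingertip 4 to 8 mm below a lug's upper face pushes its side and passes above the pin.
- lug_b (a point): the same point of the other, equal lug, a quarter turn clockwise from the notch.
- platen_turn (a joint): angle of the platen in rad: 0 with the notch exactly over the pin, growing counterclockwise seen from above. It turns endlessly either way, starts anywhere from 0.7 to 5.6 and stays where it is left (friction 0.08 N m, about 1 N at a lug).
- platen (a joint): how far the platen has been pressed down, in m: 0 standing proud as at the start, 0.012 fully home on the seat; negative if lifted. A tight sliding fit holds it: it needs about 6 to 10 N on its upper face once the notch is over the pin and stays down when let go; off the pin it stops after 1 mm on the pin's tip.
- bobbin: steel bobbin, 21 mm diameter, 12 mm high, on the press's base plate; origin at the centre of its underside. To be left alone.
- hex_key: steel hex key, 90 x 28 mm, 6 mm thick, on the press's base plate; origin under the middle of the long leg. To be left alone.
- spare_platen: the square platen that was taken off, 120 x 120 x 18 mm, lying on the table beside the press; origin at the centre of its underside. To be left alone.
- pin_tin: round tin with lid, 62 mm diameter, 26 mm high; origin at the centre of its underside. To be left alone.
- scissors: scissors with orange handles, 170 mm long, 12 mm high; origin near the pivot at table level. To be left alone.
- tape_measure: round white tape measure case, 52 mm diameter, 17 mm high, on the press's base plate; origin at the centre of its underside. To be left alone.
- oil_bottle: white oil bottle, 44 mm diameter, 120 mm high; origin at the centre of its underside. To be left alone.

How it is judged:
By the outcome, as a careful person would: the job done as asked, in the order asked, and still so for the second after the job is handed in, with the robot touching nothing.
It also fails if it takes over 54 s, if anything falls off the work surface, if the arm or the gripper's body presses on something with over 40 N, if the wrist force passes 120 N, or if a joint passes its speed limit or range.

## Working session

There is one attempt and no reset: what is moved stays moved. The work goes in short steps, Python scripts to look and compute and a shell command to move; the robot and the scene stay as the last step left them, time stands still between calls to the robot, and variables do not carry over. Pictures are saved under pics/ and viewed, about 8 in all and at most 12, crops included, and the job is handed in when it is done.

```bash
mkdir -p pics; ls; python3 - <<'E'
from bench import env
import cv2,numpy as np
for n in ("scene","top"):
    c=env.read_camera(n); cv2.imwrite(f"pics/{n}0.png",c["image"])
    print(n,c["intrinsics"].tolist(),c["distortion"],(-c["R"].T@c["t"]).round(3))
s=env.sense();print(s["clock"],s["position"],s["eef_rot"],s["contact_force"],s["gripper_width"])
E
```

```text
pics
scene [[568.4590056270183, 0.0, 318.46132708513693], [0.0, 568.4590056270183, 238.52253497107057], [0.0, 0.0, 1.0]] [-0.1649878  0.         0.         0.         0.       ] [ 1.056 -0.385  0.821]
top [[472.99348371549627, 0.0, 323.1919856438581], [0.0, 472.99348371549627, 240.33571048949415], [0.0, 0.0, 1.0]] [0.01957393 0.         0.         0.         0.        ] [0.501 0.178 0.897]
0.1 [ 0.13707232 -0.55819892  0.23087972] [ 9.92760130e-01  1.20112852e-01 -7.80761415e-05 -4.70749662e-04] [ 0.39890861 -0.51870066  0.64887466] 0.997930847959261
```

View pics/top0.png

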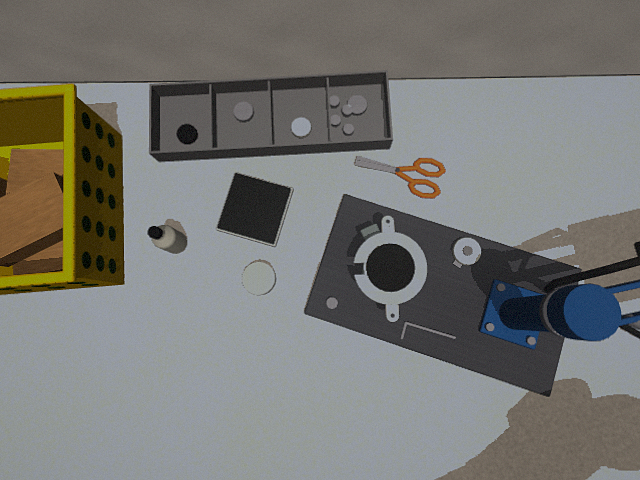

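View pics/scene0.png

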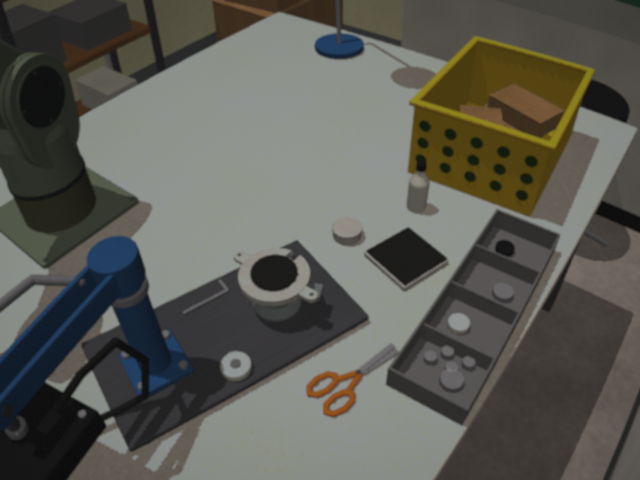

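The top view shows the platen at about (390,267) with lugs at (388,222) and (393,313). The notch is at about (357,268) and the pin arm at about (370,230). The scene view agrees, so the platen needs roughly 60° clockwise. I'll measure it next.

```bash
cat > h.py <<'E'
from bench import env
import cv2,numpy as np
def cast(c,uv,z):
    uv=np.array(uv,float).reshape(-1,1,2)
    p=cv2.undistortPoints(uv,c["intrinsics"],c["distortion"]).reshape(-1,2)
    d=np.c_[p,np.ones(len(p))]@c["R"]; o=-c["R"].T@c["t"]
    return o+d*((z-o[2])/d[:,2])[:,None]
def proj(c,X):
    return cv2.projectPoints(np.array(X,float).reshape(-1,3),cv2.Rodrigues(c["R"])[0],c["t"],c["intrinsics"],c["distortion"])[0].reshape(-1,2)
def tri(c1,u1,c2,u2):
    a,b=cast(c1,[u1],.2)[0],cast(c2,[u2],.2)[0]
    oa,ob=[-c["R"].T@c["t"] for c in(c1,c2)]
    da,db=a-oa,b-ob
    s=np.linalg.lstsq(np.c_[da,-db],ob-oa,rcond=None)[0]
    p,q=oa+s[0]*da,ob+s[1]*db
    return (p+q)/2,np.linalg.norm(p-q)
def pad(c,box):
    x0,y0,x1,y1=box
    g=c["image"][y0:y1,x0:x1].max(2)
    m=(g<45).astype(np.uint8)
    n,l,st,ce=cv2.connectedComponentsWithStats(m)
    i=1+np.argmax(st[1:,4]); k=max(cv2.findContours((l==i).astype(np.uint8),0,1)[0],key=cv2.contourArea)
    e=cv2.fitEllipse(cv2.convexHull(k)); return np.array(e[0])+[x0,y0],e[1],st[i,4]
E
python3 - <<'E'
from h import *
T=env.read_camera("top");S=env.read_camera("scene")
t=pad(T,(362,238,420,298));s=pad(S,(245,250,303,292));print(t,s)
print("tri",tri(T,t[0],S,s[0]))
P=cast(T,[t[0]],.105)[0];print("centre",P)
L=cast(T,[(388,220),(393,315)],.098);print(L)
for v in list(L)+[cast(T,[(357,268)],.1)[0],cast(T,[(369,231)],.08)[0]]:
    d=v-P;print(np.degrees(np.arctan2(d[1],d[0])),np.hypot(*d[:2]))
cv2.imwrite("pics/crop.png",np.hstack([cv2.resize(T["image"][200:335,330:450],(480,540),interpolation=2),cv2.resize(S["image"][235:325,225:335],None,fx=2.8,fy=6,interpolation=2)]))
E
```

```text
(array([389.85101128, 267.05257988]), (46.996944427490234, 47.82087707519531), np.int32(1765)) (array([273.70075226, 272.542593  ]), (34.205718994140625, 45.04819107055664), np.int32(1221))
tri (array([0.58490527, 0.08302851, 0.1002319 ]), np.float64(0.0001539365075662501))
centre [0.5844585  0.08365055 0.105     ]
[[0.66634724 0.0839578  0.098     ]
 [0.50519898 0.07964471 0.098     ]]
0.21497464601614427 0.08188931082287769
-177.10668765296583 0.07936068616921305
90.8739213082118 0.0547229493546538
25.68450138411057 0.07344504684780546
```

View pics/crop.png

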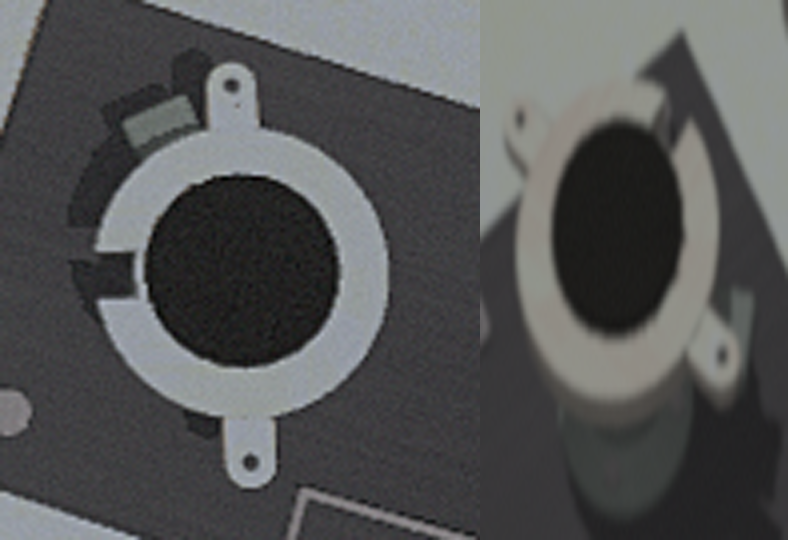

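The zoomed crop shows the notch on the left at (115,275), lug_b at (232,85) and lug_a at (250,462). The arm's outer edge runs from (123,127) to (188,95). The pin itself is hidden under the rim.

```bash
python3 - <<'E'
from h import *
T=env.read_camera("top");S=env.read_camera("scene")
f=lambda a:[(330+x/4-.4,200+y/4-.4) for x,y in a]
P=np.array([.5847,.0834])
def pol(v): d=v[:,:2]-P; return np.degrees(np.arctan2(d[:,1],d[:,0])).round(1),np.hypot(*d.T).round(4)
print("lug holes",pol(cast(T,f([(232,85),(250,462)]),.098)))
for z in(.075,.07): print("arm corners,mid",pol(cast(T,f([(123,127),(188,95),(155.5,111)]),z)), pol(cast(T,f([(143,162),(200,128)]),z)))
print("notch",pol(cast(T,f([(138,254),(138,297),(96,252),(99,300)]),.099)))
# automatic: greenish grey mask of arm
im=T["image"][205:245,350:385];hsv=cv2.cvtColor(im,cv2.COLOR_BGR2HSV)
for y in range(18,34,2): print([tuple(int(q) for q in im[y,x]) for x in (12,16,20,24)])
s=env.sense()["joint_pos"];print(s)
E
```

```text
lug holes (array([   0.9, -178.4]), array([0.0802, 0.0797]))
arm corners,mid (array([35.3, 12.6, 23.9]), array([0.0813, 0.0825, 0.0803])) (array([37.2, 11.3]), array([0.0636, 0.067 ]))
arm corners,mid (array([34.7, 12.2, 23.4]), array([0.0818, 0.0834, 0.081 ])) (array([36.5, 10.7]), array([0.064 , 0.0678]))
notch (array([ 80.3, 104.2,  82.3, 101.5]), array([0.0434, 0.0445, 0.0611, 0.0608]))
[(57, 54, 56), (49, 49, 52), (37, 42, 43), (49, 50, 47)]
[(47, 48, 48), (47, 45, 41), (63, 67, 57), (120, 121, 117)]
[(44, 40, 40), (73, 73, 67), (108, 112, 102), (108, 112, 105)]
[(84, 84, 81), (112, 115, 108), (107, 108, 101), (111, 115, 106)]
[(110, 116, 112), (105, 107, 103), (106, 110, 104), (108, 111, 104)]
[(96, 94, 93), (111, 113, 106), (99, 104, 97), (67, 68, 65)]
[(55, 62, 59), (103, 103, 98), (68, 68, 62), (138, 134, 129)]
[(49, 48, 44), (68, 70, 67), (141, 138, 131), (161, 160, 153)]
[ 1.28830591  0.7066784  -0.02761788  1.48468389  0.02200578  0.9508937
 -0.07549125]
```

Pin direction is about 23.7°, notch about 92°, so the platen needs about −68°, and the axis is at (0.585, 0.083). I'll push the clockwise-going lug_a with the shut fingers, going high over the press column first.

```bash
python3 -m pendant '[{"dz":0.8},{"dz":1},{"dz":1},{"dz":1},{"dz":0.5},{"dx":0.3,"dy":0.4},{"dx":0.47,"dy":0.75},{"dx":0.47,"dy":0.75},{"dx":0.47,"dy":0.75},{"dx":0.47,"dy":0.75}]' -1 30
python3 -m pendant '[{"dx":0.47,"dy":0.75},{"dx":0.47,"dy":0.75},{"dx":0.47,"dy":0.75},{"dx":0.47,"dy":0.75},{"dx":0.47,"dy":0.75},{"dx":0.47,"dy":0.75},{"dx":0.47,"dy":0.75},{"dx":0.47,"dy":0.75},{"dx":0.47,"dy":0.75},{"dx":0.47,"dy":0.75}]'
```

```text
invalid input at $[0]: expected keys dx, dy, dz, ax, ay, az
invalid input at $[0]: expected keys dx, dy, dz, ax, ay, az
```

All six keys are needed in every row.

```bash
python3 -m pendant '[{"dx":0,"dy":0,"dz":0.8,"ax":0,"ay":0,"az":0},{"dx":0,"dy":0,"dz":1,"ax":0,"ay":0,"az":0},{"dx":0,"dy":0,"dz":1,"ax":0,"ay":0,"az":0},{"dx":0,"dy":0,"dz":1,"ax":0,"ay":0,"az":0},{"dx":0,"dy":0,"dz":0.5,"ax":0,"ay":0,"az":0},{"dx":0.3,"dy":0.4,"dz":0,"ax":0,"ay":0,"az":0},{"dx":0.47,"dy":0.75,"dz":0,"ax":0,"ay":0,"az":0},{"dx":0.47,"dy":0.75,"dz":0,"ax":0,"ay":0,"az":0},{"dx":0.47,"dy":0.75,"dz":0,"ax":0,"ay":0,"az":0},{"dx":0.47,"dy":0.75,"dz":0,"ax":0,"ay":0,"az":0}]' -1 30
python3 -m pendant '[{"dx":0.47,"dy":0.75,"dz":0,"ax":0,"ay":0,"az":0},{"dx":0.47,"dy":0.75,"dz":0,"ax":0,"ay":0,"az":0},{"dx":0.47,"dy":0.75,"dz":0,"ax":0,"ay":0,"az":0},{"dx":0.47,"dy":0.75,"dz":0,"ax":0,"ay":0,"az":0},{"dx":0.47,"dy":0.75,"dz":0,"ax":0,"ay":0,"az":0},{"dx":0.47,"dy":0.75,"dz":0,"ax":0,"ay":0,"az":0},{"dx":0.47,"dy":0.75,"dz":0,"ax":0,"ay":0,"az":0},{"dx":0.47,"dy":0.75,"dz":0,"ax":0,"ay":0,"az":0}]'
```

```text
clock: 1.13
position: [0.2248, -0.4208, 0.4033]
eef_rot: [0.993, 0.12, 0.0, -0.0]
contact_force: [2.3, -0.7, 0.3]
gripper_width: -0.005
clock: 1.8
position: [0.3752, -0.1808, 0.4035]
eef_rot: [0.993, 0.12, 0.0, 0.0]
contact_force: [0.8, -1.4, 0.1]
gripper_width: -0.002
```

```bash
python3 -m pendant '[{"dx":0.44,"dy":0.7,"dz":0,"ax":0,"ay":0,"az":0},{"dx":0.44,"dy":0.7,"dz":0,"ax":0,"ay":0,"az":0},{"dx":0.44,"dy":0.7,"dz":0,"ax":0,"ay":0,"az":0},{"dx":0.44,"dy":0.7,"dz":0,"ax":0,"ay":0,"az":0},{"dx":0.44,"dy":0.7,"dz":0,"ax":0,"ay":0,"az":0},{"dx":0.44,"dy":0.7,"dz":0,"ax":0,"ay":0,"az":0},{"dx":0.44,"dy":0.7,"dz":0,"ax":0,"ay":0,"az":0},{"dx":0.44,"dy":0.7,"dz":0,"ax":0,"ay":0,"az":0},{"dx":0,"dy":0,"dz":-0.5,"ax":0,"ay":0,"az":0},{"dx":0,"dy":0,"dz":-1,"ax":0,"ay":0,"az":0}]'
python3 -m pendant '[{"dx":0,"dy":0,"dz":-1,"ax":0,"ay":0,"az":0},{"dx":0,"dy":0,"dz":-1,"ax":0,"ay":0,"az":0},{"dx":0,"dy":0,"dz":-1,"ax":0,"ay":0,"az":0},{"dx":0,"dy":0,"dz":-0.5,"ax":0,"ay":0,"az":0},{"dx":0,"dy":0,"dz":0,"ax":0,"ay":0,"az":0}]'
python3 - <<'E'
from h import *
W=env.read_camera("wrist");print(env.sense()["joint_pos"].round(2),env.sense()["position"],-W["R"].T@W["t"])
P=np.array([.5847,.0834,.105]);print(proj(W,P))
T=env.read_camera("top")
cv2.imwrite("pics/w1.png",np.hstack([cv2.resize(W["image"],(400,300)),cv2.resize(T["image"][190:355,300:520],(400,300))]))
E
```

```text
clock: 2.63
position: [0.5171, 0.0436, 0.3447]
eef_rot: [0.993, 0.121, 0.003, -0.0]
contact_force: [1.8, -1.0, -1.1]
gripper_width: 0.002
clock: 3.05
position: [0.5139, 0.0414, 0.1999]
eef_rot: [0.993, 0.12, -0.003, -0.0]
contact_force: [-0.0, 0.0, -0.6]
gripper_width: -0.002
[-0.04  0.66 -0.18  1.73  0.16  0.77 -1.63] [0.51497681 0.04158472 0.20240582] [0.59690558 0.06209159 0.34157218]
[[279.18752292 118.06132404]]
```

View pics/w1.png

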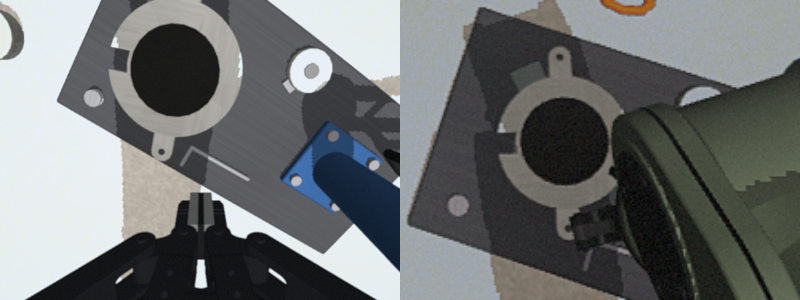

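The fingers hover beside lug_a, on its right in the top view, with nothing in the way. Next I go down and push along the arc.

```bash
python3 -m pendant '[{"dx":0,"dy":0,"dz":-0.9,"ax":0,"ay":0,"az":0},{"dx":0,"dy":0,"dz":-0.9,"ax":0,"ay":0,"az":0},{"dx":0,"dy":0,"dz":-0.6,"ax":0,"ay":0,"az":0},{"dx":0,"dy":0,"dz":-0.36,"ax":0,"ay":0,"az":0},{"dx":0,"dy":0,"dz":0,"ax":0,"ay":0,"az":0},{"dx":0,"dy":0,"dz":0,"ax":0,"ay":0,"az":0}]'
python3 -m pendant '[{"dx":-0.15,"dy":0.355,"dz":0,"ax":0,"ay":0,"az":0},{"dx":-0.09,"dy":0.34,"dz":0,"ax":0,"ay":0,"az":-0.7},{"dx":-0.03,"dy":0.35,"dz":0,"ax":0,"ay":0,"az":-0.7},{"dx":0.03,"dy":0.35,"dz":0,"ax":0,"ay":0,"az":-0.7},{"dx":0.09,"dy":0.34,"dz":0,"ax":0,"ay":0,"az":-0.7},{"dx":0.15,"dy":0.315,"dz":0,"ax":0,"ay":0,"az":-0.7},{"dx":0,"dy":0,"dz":0,"ax":0,"ay":0,"az":0},{"dx":0,"dy":0,"dz":0,"ax":0,"ay":0,"az":0}]'
python3 - <<'E'
from h import *
W=env.read_camera("wrist");print(env.sense()["joint_pos"].round(2),proj(W,[.5847,.0834,.105]))
T=env.read_camera("top")
cv2.imwrite("pics/w2.png",np.hstack([cv2.resize(W["image"],(400,300)),cv2.resize(T["image"][190:355,300:520],(400,300))]))
E
```

```text
clock: 3.65
position: [0.5164, 0.0417, 0.0943]
eef_rot: [0.993, 0.12, 0.001, 0.0]
contact_force: [0.9, 0.5, 0.3]
gripper_width: -0.001
clock: 4.32
position: [0.5161, 0.124, 0.0944]
eef_rot: [0.996, -0.088, 0.001, -0.001]
contact_force: [0.2, -0.9, 0.6]
gripper_width: 0.001
[-0.29  0.85 -0.01  1.8   0.01  0.5  -2.05] [[409.65946241 140.55449286]]
```

View pics/w2.png

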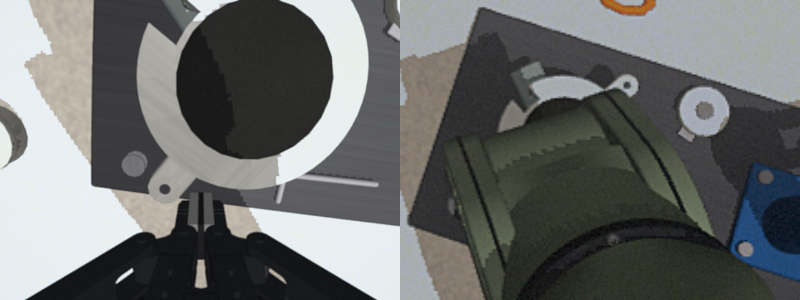

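The wrist view shows the finger against lug_a (hole at about (165,188) in the half picture) and the notch near the grey arm at about (185,20). I'll measure the angle now.

```bash
python3 - <<'E'
from h import *
W=env.read_camera("wrist");T=env.read_camera("top")
P=np.array([.5847,.0834])
def pol(v): d=v[:,:2]-P; return np.degrees(np.arctan2(d[:,1],d[:,0])).round(1),np.hypot(*d.T).round(4)
print(pol(cast(W,[(165*1.6,188*1.6)],.098)),pol(env.sense()["position"][None]))
print("lugb top",pol(cast(T,[(300+(627-400)*.55,190+85*.55)],.098)))
cv2.imwrite("pics/w2c.png",cv2.resize(W["image"][0:200,130:400],None,fx=2.9,fy=2.9))
E
```

```text
(array([130.8]), array([0.0777])) (array([150.4]), array([0.0795]))
lugb top (array([-49.6]), array([0.0804]))
```

View pics/w2c.png

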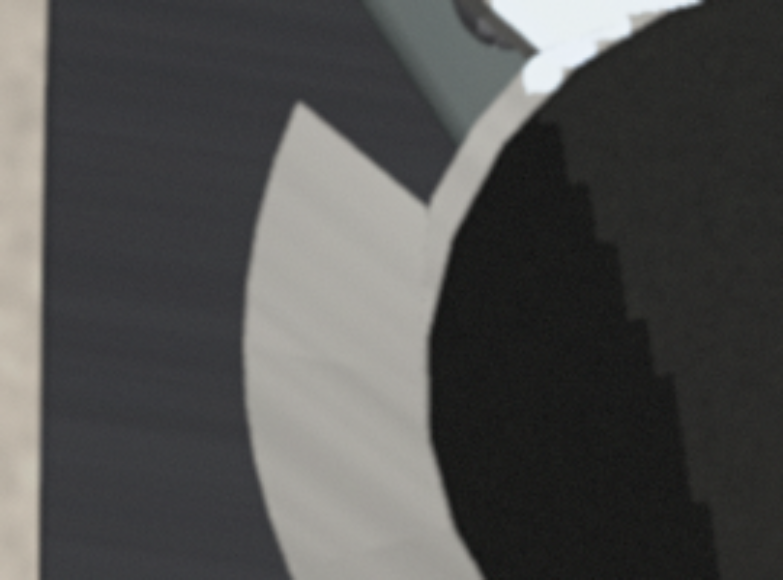

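Lug_a is at 130.7° and the notch at about 40.7°, with the finger 19.7° behind the lug. The pin's side is just showing in the notch at the top of the crop. About 17° remains, so I'll push 14° and look.

```bash
python3 -m pendant '[{"dx":0,"dy":0,"dz":-0.05,"ax":0,"ay":0,"az":0},{"dx":0.065,"dy":0.1,"dz":0,"ax":0,"ay":0,"az":-0.4},{"dx":0.07,"dy":0.1,"dz":0,"ax":0,"ay":0,"az":-0.4},{"dx":0.08,"dy":0.095,"dz":0,"ax":0,"ay":0,"az":-0.3},{"dx":0.08,"dy":0.095,"dz":0,"ax":0,"ay":0,"az":-0.2},{"dx":0,"dy":0,"dz":0,"ax":0,"ay":0,"az":0},{"dx":0,"dy":0,"dz":0,"ax":0,"ay":0,"az":0}]'
python3 - <<'E'
from h import *
W=env.read_camera("wrist");T=env.read_camera("top")
print(env.sense()["joint_pos"].round(2))
np.save("/tmp/p.npy",env.sense()["position"])
cv2.imwrite("pics/w3.png",np.hstack([cv2.resize(W["image"],(400,300)),cv2.resize(T["image"][190:340,330:470],(400,300))]))
for q in([.637,.1063,.086],): print(proj(W,q),proj(T,q))
E
```

```text
clock: 5.1
position: [0.5274, 0.1392, 0.0908]
eef_rot: [0.986, -0.166, 0.0, -0.0]
contact_force: [1.7, -1.0, 1.5]
gripper_width: 0.0
[-0.34  0.87  0.04  1.74 -0.06  0.53 -2.17]
[[307.55552089  12.47018704]] [[374.70165709 238.08342192]]
```

View pics/w3.png

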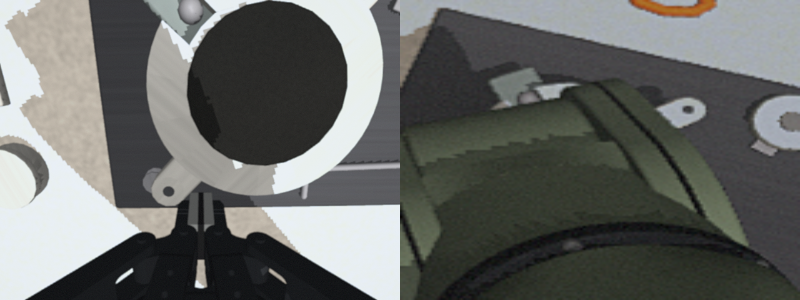

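The wrist view shows the pin tip in the notch at half-picture (190,10), within 5 px of its predicted place. The lug hole is at (168,191).

```bash
python3 - <<'E'
from h import *
W=env.read_camera("wrist")
P=np.array([.5847,.0834])
def pol(v): d=v[:,:2]-P; return np.degrees(np.arctan2(d[:,1],d[:,0])).round(1),np.hypot(*d.T).round(4)
print("lug",pol(cast(W,[(168*1.6,191*1.6)],.098)),"tip",pol(env.sense()["position"][None]),"pin",pol(cast(W,[(190.5*1.6,10*1.6)],.084)))
cv2.imwrite("pics/w3c.png",cv2.resize(W["image"][0:130,220:400],None,fx=4.4,fy=4.4,interpolation=2))
E
```

```text
lug (array([118.2]), array([0.0796])) tip (array([136.]), array([0.08])) pin (array([24.7]), array([0.0571]))
```

View pics/w3c.png

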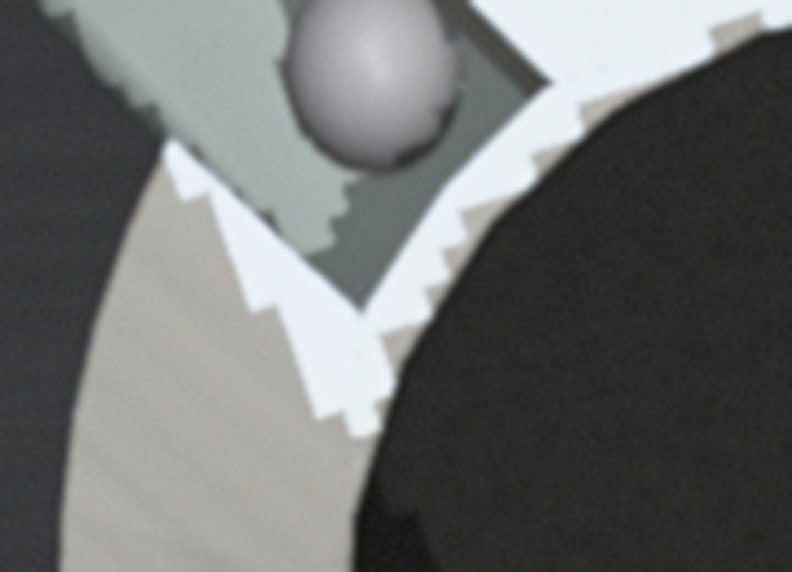

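The crop shows the notch floor corners at (362,312) and (553,82), and the pin centred at about (375,70).

```bash
python3 - <<'E'
from h import *
W=env.read_camera("wrist")
P=np.array([.5847,.0834])
def pol(v): d=v[:,:2]-P; return np.degrees(np.arctan2(d[:,1],d[:,0])).round(1),np.hypot(*d.T).round(4)
f=lambda a:[(220+x/4.4-.4,y/4.4-.4) for x,y in a]
v=cast(W,f([(362,312),(553,82),(170,135)]),.099);print(pol(v),"mid",pol((v[:1]+v[1:2])/2))
print("pad centre by wrist?",pad(W,(230,0,600,280))[:2])
print("pin",pol(cast(W,f([(375,75)]),.083)))
E
```

```text
(array([41.1, 16.5, 38. ]), array([0.0462, 0.0462, 0.0633])) mid (array([28.8]), array([0.0452]))
pad centre by wrist? (array([426.18092346, 131.69474792]), (247.58407592773438, 267.905517578125))
pin (array([24.7]), array([0.0571]))
```

Notch is at about 28.5° and the pin at about 24.4°, so 4° more: about 0.1 units in each of x and y.

```bash
python3 -m pendant '[{"dx":0.05,"dy":0.05,"dz":0,"ax":0,"ay":0,"az":0},{"dx":0.05,"dy":0.05,"dz":0,"ax":0,"ay":0,"az":0},{"dx":0,"dy":0,"dz":0,"ax":0,"ay":0,"az":0},{"dx":0,"dy":0,"dz":0,"ax":0,"ay":0,"az":0}]'
python3 - <<'E'
from h import *
W=env.read_camera("wrist");print(env.sense()["position"])
cv2.imwrite("pics/w4c.png",cv2.resize(W["image"][0:130,220:400],None,fx=4.4,fy=4.4,interpolation=2))
E
```

```text
clock: 5.63
position: [0.5314, 0.1434, 0.0908]
eef_rot: [0.986, -0.167, 0.0, -0.0]
contact_force: [0.6, -0.6, 0.0]
gripper_width: 0.003
[0.53137255 0.14333044 0.09083796]
```

View pics/w4c.png

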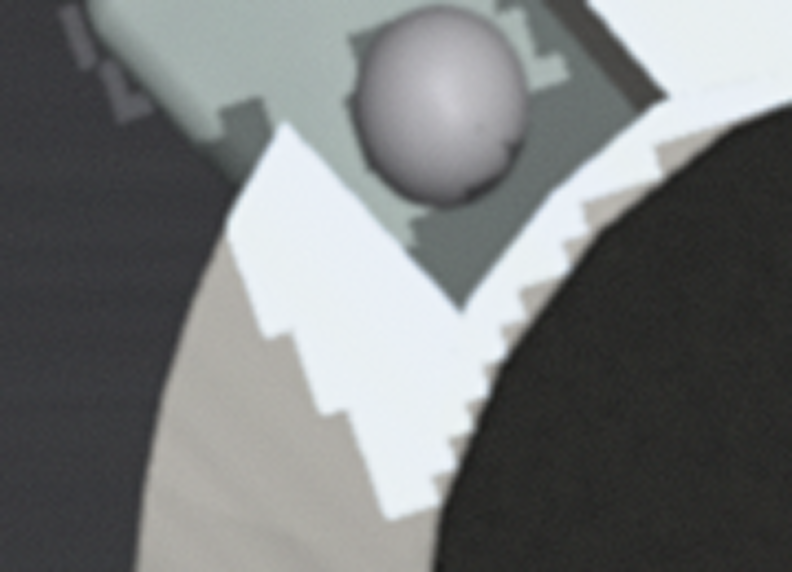

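```bash
python3 - <<'E'
from h import *
W=env.read_camera("wrist")
P=np.array([.5847,.0834])
def pol(v): d=v[:,:2]-P; return np.degrees(np.arctan2(d[:,1],d[:,0])).round(1),np.hypot(*d.T).round(4)
f=lambda a:[(220+x/4.4-.4,y/4.4-.4) for x,y in a]
v=cast(W,f([(462,312),(665,100)]),.099);print(pol(v),"mid",pol((v[:1]+v[1:2])/2))
print("edge",pol(cast(W,f([(285,120)]),.099)))
print("pin",[pol(cast(W,f([(441,106)]),z)) for z in(.079,.083)])
d=v[1]-v[0];n=np.array([d[1],-d[0]]);print("normal dir",np.degrees(np.arctan2(d[1],d[0]))+90)
E
```

```text
(array([37.3, 13.1]), array([0.0461, 0.0461])) mid (array([25.2]), array([0.0451]))
edge (array([34.1]), array([0.0631]))
pin [(array([24.2]), array([0.0581])), (array([24.7]), array([0.0576]))]
normal dir 25.182127458435204
```

The notch (25.2°) is within 1° of the pin (24.2–24.7°), under 1 mm against 3 mm of play. I'll back off, go over the centre and descend to just above the pad.

```bash
python3 -m pendant '[{"dx":-0.12,"dy":-0.12,"dz":0,"ax":0,"ay":0,"az":0},{"dx":-0.06,"dy":-0.06,"dz":0,"ax":0,"ay":0,"az":0},{"dx":0,"dy":0,"dz":0.6,"ax":0,"ay":0,"az":0},{"dx":0,"dy":0,"dz":0.6,"ax":0,"ay":0,"az":0},{"dx":0.5,"dy":-0.44,"dz":0,"ax":0,"ay":0,"az":0},{"dx":0.5,"dy":-0.44,"dz":0,"ax":0,"ay":0,"az":0},{"dx":0.5,"dy":-0.44,"dz":0,"ax":0,"ay":0,"az":0},{"dx":0,"dy":0,"dz":-0.5,"ax":0,"ay":0,"az":0},{"dx":0,"dy":0,"dz":0,"ax":0,"ay":0,"az":0},{"dx":0,"dy":0,"dz":0,"ax":0,"ay":0,"az":0}]'
```

```text
clock: 6.57
position: [0.5831, 0.0833, 0.1184]
eef_rot: [0.986, -0.167, -0.001, 0.0]
contact_force: [0.2, 0.1, 0.1]
gripper_width: -0.001
```

Now I press in small steps, watching the force.

```bash
python3 -m pendant '[{"dx":0,"dy":0,"dz":-0.15,"ax":0,"ay":0,"az":0},{"dx":0,"dy":0,"dz":-0.15,"ax":0,"ay":0,"az":0},{"dx":0,"dy":0,"dz":-0.1,"ax":0,"ay":0,"az":0},{"dx":0,"dy":0,"dz":-0.05,"ax":0,"ay":0,"az":0},{"dx":0,"dy":0,"dz":0,"ax":0,"ay":0,"az":0}]'
python3 -m pendant '[{"dx":0,"dy":0,"dz":-0.05,"ax":0,"ay":0,"az":0},{"dx":0,"dy":0,"dz":-0.05,"ax":0,"ay":0,"az":0},{"dx":0,"dy":0,"dz":0,"ax":0,"ay":0,"az":0}]'
```

```text
clock: 6.98
position: [0.5839, 0.0837, 0.1007]
eef_rot: [0.986, -0.167, -0.0, -0.0]
contact_force: [0.4, 0.0, 0.5]
gripper_width: 0.004
clock: 7.23
position: [0.584, 0.0837, 0.0969]
eef_rot: [0.986, -0.167, 0.0, -0.0]
contact_force: [-0.3, 1.0, 1.8]
gripper_width: -0.003
```

```bash
python3 -m pendant '[{"dx":0,"dy":0,"dz":-0.05,"ax":0,"ay":0,"az":0},{"dx":0,"dy":0,"dz":-0.05,"ax":0,"ay":0,"az":0},{"dx":0,"dy":0,"dz":0,"ax":0,"ay":0,"az":0}]'
python3 -m pendant '[{"dx":0,"dy":0,"dz":-0.05,"ax":0,"ay":0,"az":0},{"dx":0,"dy":0,"dz":-0.05,"ax":0,"ay":0,"az":0},{"dx":0,"dy":0,"dz":0,"ax":0,"ay":0,"az":0}]'
```

```text
clock: 7.48
position: [0.5841, 0.0836, 0.093]
eef_rot: [0.986, -0.167, 0.0, -0.0]
contact_force: [-1.5, 0.3, 2.8]
gripper_width: 0.001
clock: 7.73
position: [0.5845, 0.0837, 0.0921]
eef_rot: [0.986, -0.167, 0.001, -0.001]
contact_force: [-17.3, -0.6, 61.5]
gripper_width: 0.004
```

The tool stopped hard at z=0.092 with 61 N, which matches the home height. I'll lift clear and check from the cameras.

```bash
python3 -m pendant '[{"dx":0,"dy":0,"dz":0.2,"ax":0,"ay":0,"az":0},{"dx":0,"dy":0,"dz":0.6,"ax":0,"ay":0,"az":0},{"dx":0,"dy":0,"dz":1,"ax":0,"ay":0,"az":0},{"dx":-0.5,"dy":0,"dz":1,"ax":0,"ay":0,"az":0},{"dx":-1,"dy":0,"dz":0.3,"ax":0,"ay":0,"az":0},{"dx":-1,"dy":0,"dz":0,"ax":0,"ay":0,"az":0},{"dx":-0.5,"dy":0,"dz":0,"ax":0,"ay":0,"az":0},{"dx":0,"dy":0,"dz":0,"ax":0,"ay":0,"az":0},{"dx":0,"dy":0,"dz":0,"ax":0,"ay":0,"az":0}]'
python3 - <<'E'
from h import *
T=env.read_camera("top");S=env.read_camera("scene")
s=pad(S,(245,250,303,300));t=pad(T,(362,238,420,298));print(t,s,tri(T,t[0],S,s[0]))
for z in(.105,.093): print(z,proj(S,[.5847,.0834,z]),proj(T,[.5847,.0834,z]))
cv2.imwrite("pics/end.png",np.hstack([cv2.resize(T["image"][195:345,300:500],(400,300)),cv2.resize(S["image"][230:335,215:355],(400,300),interpolation=2)]))
E
```

```text
clock: 8.48
position: [0.4654, 0.0835, 0.2106]
eef_rot: [0.986, -0.167, 0.0, -0.0]
contact_force: [0.6, 0.7, 0.4]
gripper_width: 0.003
(array([389.07589531, 267.86195946]), (46.478702545166016, 46.98937225341797), np.int32(1728)) (array([274.30520821, 276.84763718]), (34.252113342285156, 44.58913040161133), np.int32(1214)) (array([0.58482733, 0.08315884, 0.08896058]), np.float64(0.0001814401502995092))
0.105 [[273.58409072 270.48231366]] [[389.99744415 266.90833297]]
0.093 [[274.1115766  275.17562774]] [[389.17059333 267.65346113]]
```

View pics/end.png

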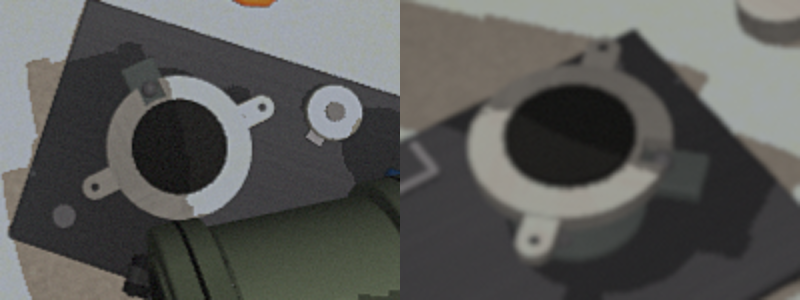

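```bash
python3 -c "
from bench import env
s=env.sense();print(s['clock'],s['contact_force']);print(env.finish_job())"
```

```text
8.5833 [-0.27543875  0.08944236 -0.00873421]
the job is handed in; nothing more can be done
None
```

The platen is turned onto its pin and pressed home, and the job is handed in at about 8.6 s of the 54 s allowed. I turned it about 67° clockwise by pushing lug_a with the shut fingers, then pressed on the middle of the pad.

- **Turn:** before pressing, the notch was within about 1° of the pin (25.2° against 24.2–24.7°). That is under 1 mm, against 3 mm of play.
- **Press:** the tool stopped hard at z = 0.092 m with 61 N, against a home height of 0.093 m.
- **Camera check:** triangulating the pad before and after gave a drop of 11.2 mm, a little under the nominal 12 mm. That is within about 1 mm of measurement noise. The absolute pad height came out 4–5 mm low both times, probably calibration bias.
- **Force reading that disagreed:** while the platen was going down I read only 0.5–3 N, not the 6–10 N described. The hard stop at the home height is what I relied on.
- **Final state:** the arm was clear and reading no contact. The bobbin and tape measure beside the platen looked undisturbed in the last picture. I did not compare the other items before and after, but the fingers never went near them.

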